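# Clamp the rail with the U-clamp

## Robot

A 6-joint arm with a two-finger parallel gripper is mounted at the origin on a cart in front of the work surface, level with it; the furniture and walls round the work are solid. World frame = base frame: x ahead of the robot, y to its left, z up, the work surface at z = 0. Lengths are in m, angles in rad, forces in N, time in s.
With the tool pointing down it reaches from about 0.35 to 0.775 m from the base axis. Payload 5.5 kg.
Tool frame: the origin (TCP) lies midway between the tips of the shut fingers; the grasp point (between the pads) lies 19 mm behind it; x points along the fingers, y is the direction in which the jaws open and shut, and the axes are right-handed (so a half turn about x gives the same grasp; the last joint's range is limited). The gripper opens to 85 mm and grips with 20 to 120 N. Pads are 22 mm wide; open, the fingers measure 114 mm over their backs; the gripper's body (76 mm by 85 mm) begins 54 mm behind the grasp point. The pads swing forward as they close: fully open they stand 13 mm farther back than shut.
Start: joints at [-1.256, 0.313, 0.046, 1.304, 0, 1.431], TCP at [0.253, -0.517, 0.231] pointing down, gripper open.
Joint ranges: [-2.76, 2.76], [-0.86, 1.69], [-1.03, 1.26], [-2.2, 2.34], [-1.47, 1.5], [-3.14, 3.14]. Speed limits (rad/s): [2.57, 2.57, 3.14, 3.14, 3.14, 3.14].

## Interface

Orientations are given as a unit quaternion [w, x, y, z].
In Python, from workcell import env, optics, order, models gives the robot as it stands. The module is installed in compiled form; this text tells all that it offers.
- The arm moves only by the tool servo_tool, never from a script. Its argument "moves" is a list of rows, each a list of 5 numbers: the shift along the tool's x, y, z in cm, then the turn about the tool's x in rad, then the closure, from -1 (fully open) to 1 (shut). A call has exactly 10 rows; each row shifts and turns the commanded pose from where the row before left it, along the tool's axes as they then stand; what a row does not reach is not made up. A row lasts 1/8 s, in which the tool goes at most 62.5 mm and 10.7 degrees, less where a joint would pass 70% of its speed; a pose out of reach is approached as far as the arm can. A call is refused whole if a number of a shift passes 6.25 or a number of a turn 0.188, either way. A call with a gripper value outside its range is refused whole. The fingers move at their own pace and stop on an object; "grip_force" is the grip in N (left out, the last holds). Time passes only in rows, so rows that do not move let the fingers close, or fill a call up. It gives the time, the measured TCP pose, the force and the opening at its end, in the units of the state.
- env.get_state(): the state, without advancing time (a new reading comes with each control period).
- optics.read_camera(name): name is "side" or "top"; returns a dict with "pixels" (384x512x3 uint8, blue, green, red), "vertical_fov" (degrees; the focal length in pixels is half the picture's height over the tangent of half this angle, whatever the lens; pixels are square), "cx", "cy" (the principal point, pixels), "k1" (the pictures are not rectified: a ray, as slopes to the right and down, at radius r is drawn at 1 + k1 r^2 times it, then the intrinsics apply), "extrinsics" (4x4, takes a point from world to camera coordinates). Camera axes: x right, y up, looking along -z (the intrinsics and any distortion apply to the point x, -y, -z); pixel columns grow to the right and rows downward; lengths in m; the calibration is good to about 2 mm. A picture is of the moment at which its call begins. There is no depth.
- order.hand_in(): hands the job in, once; it reports no verdict.
Trained networks look in a picture, given as the dict that the camera call returned (one of the last four; its "shot" number tells which), for a name from the list of things; names that differ only in an ending like _2 or _b are one class to them, and where a whole thing is asked for, a point or a joint stands for the part that bears it (a point fixed in the world has none). Each returns a list of dicts, best first, with "conf" (0 to 1); they miss things now and then, are a little off and sometimes report something else, mostly with a low value. They report only what shows in the picture. A call takes as long as a camera call. They do not tell look-alikes from the thing itself.
- models.outline_of(name, picture): "pixels" (384x512 bool, what is visible of it) and "location" ([column, row] in pixels, amid what is visible of it).
- models.pinpoint(name, picture): "location" ([column, row] in pixels: a listed point, or the origin of a listed thing).
The state is a dict: "clock": time; "joint_pos": joint angles; "qvel": joint speeds; "tau": joint torques, N m; "tcp_pos": TCP position; "orientation": TCP orientation; "wrist_force": force on the tool from outside, world axes, zero at the start; "ft_torque": the same for the moment, N m; "finger_gap": finger opening in m.
Only numpy, scipy, OpenCV 4.12 (cv2) and the standard library are available. Lean on these libraries where they do the work, as an engineer would, in place of code of your own. Each camera call takes 0.05 s, during which the arm holds its last target.

## Task

Take the U-clamp off its wooden post, pass its two legs down around the steel rail and through both slots of the white bracket under the rail, and press it fully home until its blue crown sits on the rail. The bracket may stand anywhere along its guide, so feel for the slots with light pressure and do not force the clamp; leave the other things alone, and let go.

Things in the scene. Friction and masses are not known exactly. Their poses are not given: they have to be found in the camera images.
- u_clamp: Loose U-clamp, about 120 g: blue crown block 20 (its x) x 52 (y) x 16 mm high, two round steel legs, 8 mm thick, at y = +22 and -22 mm, reaching 60 mm below the crown, tips hemispherical; 36 mm free between them. Origin: centre of the crown's underside; z up. It hangs upright over the post, crown resting on its top. It can be gripped from above across its 52 mm ends.
- post: Wooden storage post, fixed: a block 34 (x) x 31 (y) mm whose top is 72 mm above the worktop, on a foot 110 x 90 x 6 mm. Origin: centre of the foot's underside. The U-clamp starts on it with the same axes.
- rail_mount: Fixed mount: aluminium base 190 (x) x 90 (y) x 8 mm, at each end (x = +83 and -83 mm) a grey block 44 mm wide and 90 mm high, carrying a level steel rail of 28 mm diameter along x, its axis 75 mm above the worktop; red cap at the +x end, black cap at -x. Under the rail stands the white bracket (see guide_mid). Origin: centre of the base's underside; z up.
- guide_mid (a point): Point fixed on the mount, above its middle, 58 mm above the worktop, level with the bracket's top. The bracket: plate 104 (x) x 84 (y) x 14 mm, open below, two through slots at y = +22 and -22 mm, 10 mm long in x, 12 in y, both at one x, unknown, anywhere up to 22 mm either side of this point along the rail. The bracket is too stiff to be pushed along.
- rail_top (a point): Top of the rail at its middle, 89 mm above the worktop, axes as the mount (x to the red cap). Home: the U-clamp's x lies along the rail, its origin level with this point. Two sprung plungers, 6 to 14 mm below the bracket's top, must be spread by the tips (5 to 12 N push) and then grip the legs with 7 N each. 10 to 15 N more seats it; all contact forces together must stay under 60 N.
- screwdriver: Screwdriver with an orange handle, 29 x 196 x 32 mm, lying on the worktop; origin at the centre of the underside. Leave alone.
- screw_box: Blue box of screws 73 x 127 x 28 mm; origin at the centre of the underside. Leave alone.
- mug_1: White mug 89 x 120 x 98 mm; origin at the centre of the underside. Leave alone.
There are look-alikes about, which are no part of the job. Several things have the shape of the u_clamp; the one meant has the colours described above.

How it is judged:
On the way, in this order (a step that is already met when the one before it is completed fails the run):
1. the U-clamp is lifted clear of the post (z of u_clamp in the frame of post above 0.1 m), for 0.1 s.
2. both legs straddle the rail and have entered the slots (z of u_clamp in the frame of rail_top below 0.025 m and horizontal distance between u_clamp and rail_top below 0.027 m and angle between the x axis of u_clamp and the x axis of rail_mount, either way round below 0.15 rad and angle between u_clamp's own z axis and vertical below 0.15 rad), for 0.1 s.
At the end, for the whole second after the job is handed in: The U-clamp is at rest, released, upright within 0.08 rad and square to the rail within 0.12 rad, both legs through the bracket's slots, its crown's underside within 3 mm of the rail's top and its centre within 27 mm of the rail's middle (z of u_clamp in the frame of rail_top below 0.003 m and horizontal distance between u_clamp and rail_top below 0.027 m and angle between the x axis of u_clamp and the x axis of rail_mount, either way round below 0.12 rad and angle between u_clamp's own z axis and vertical below 0.08 rad and linear speed of u_clamp below 0.01 m/s); the robot touches nothing.
It fails at once if the U-clamp is forced against the rail, bracket or mount with more than 60 N in all (contact force between u_clamp and rail_mount above 60 N).
It fails at once if the gripper or arm pushes on the rail mount with more than 60 N (contact force between any of the fingers, the arm and rail_mount above 60 N).
It fails at once if the screwdriver, screw box or mug are moved by more than 30 mm (distance of any of screwdriver, screw_box, mug_1 from where it was at the start of the episode above 0.03 m).
It also fails if it takes over 64 s, if anything falls off the work surface, if the arm or the gripper's body presses on something with over 40 N, if the wrist force passes 120 N, or if a joint passes its speed limit or range.

## Working session

There is one attempt and no reset: what is moved stays moved. The work goes in short steps, Python scripts to look and compute and a tool call to move; the robot and the scene stay as the last step left them, time stands still between calls to the robot, and variables do not carry over. Pictures are saved under pics/ and viewed, and the job is handed in when it is done.

Besides the shell and the picture viewer there is one more tool, called as name(argument=value, ...), one argument or row to a line, values as JSON. servo_tool: Moves the arm, as the interface text tells. Its arguments: {"type":"object","properties":{"moves":{"type":"array"},"grip_force":{"type":"number"}},"required":["moves"]}

```bash
mkdir -p pics; ls; cat > h.py <<'E'
import numpy as np, cv2
from workcell import env, optics, order, models
def K(p):
    f=192/np.tan(np.radians(p["vertical_fov"])/2)
    return f,p["cx"],p["cy"],p["k1"],np.array(p["extrinsics"])
def ray(p,uv):
    f,cx,cy,k1,E=K(p)
    d=np.array([(uv[0]-cx)/f,(uv[1]-cy)/f]); s=d.copy()
    for _ in range(30): s=d/(1+k1*(s@s))
    v=np.array([s[0],-s[1],-1.0]); R=E[:3,:3]
    o=-R.T@E[:3,3]; return o,R.T@v
def atz(p,uv,z):
    o,d=ray(p,uv); return o+d*(z-o[2])/d[2]
def proj(p,X):
    f,cx,cy,k1,E=K(p)
    X=np.atleast_2d(X); c=X@E[:3,:3].T+E[:3,3]
    s=np.c_[c[:,0],-c[:,1]]/(-c[:,2:]); r2=(s**2).sum(1,keepdims=True)
    return s*(1+k1*r2)*f+[cx,cy]
def tri(p1,a,p2,b):
    o1,d1=ray(p1,a);o2,d2=ray(p2,b)
    A=np.c_[d1,-d2];t=np.linalg.lstsq(A,o2-o1,rcond=None)[0]
    x,y=o1+t[0]*d1,o2+t[1]*d2
    return (x+y)/2,np.linalg.norm(x-y)
E
cat > s1.py <<'E'
from h import *
np.set_printoptions(precision=4,suppress=True)
P={n:optics.read_camera(n) for n in("top","side")}
import pickle;pickle.dump(P,open("P.pkl","wb"))
for n,p in P.items():
    cv2.imwrite(f"pics/{n}1.png",p["pixels"]); o=ray(p,(256,192)); print(n,o,p["vertical_fov"],p["k1"])
    for t in("u_clamp","post","rail_mount","guide_mid","rail_top"):
        print(n,t,[(np.round(r["location"],1),round(r["conf"],2)) for r in models.pinpoint(t,p)])
print(env.get_state())
E
python3 s1.py
```

```text
pics
top (array([0.4167, 0.1408, 1.0273]), array([ 0.1687,  0.0145, -0.9857])) 47.98698021067773 0.04830583620176167
top u_clamp [(array([203.1, 242.2]), 0.77), (array([210.1, 180.8]), 0.46), (array([301.8, 251.8]), 0.45)]
top post [(array([203.1, 243.6]), 0.8)]
top rail_mount [(array([302.1, 252.9]), 0.75)]
top guide_mid [(array([303.7, 251.9]), 0.8)]
top rail_top [(array([305.3, 245.9]), 0.65), (array([307.6, 123.1]), 0.34)]
side (array([0.6364, 0.9056, 0.5019]), array([-0.0223, -0.8771, -0.4799])) 50.24535164600594 -0.13239377487880521
side u_clamp [(array([335.8, 233.9]), 0.87), (array([255.8, 233.9]), 0.8), (array([203.2, 266.9]), 0.63)]
side post []
side rail_mount [(array([322.4, 205.7]), 0.91)]
side guide_mid [(array([324.3, 182.9]), 0.85)]
side rail_top [(array([325. , 171.1]), 0.7)]
{'clock': 0.6, 'joint_pos': array([-1.2556,  0.3132,  0.0461,  1.3036, -0.    ,  1.4312]), 'qvel': array([ 0.0018, -0.0003,  0.    , -0.0004,  0.0002, -0.0013]), 'tau': array([  0.0009, -48.015 ,  29.8664,   0.0003,  -0.0002,  -0.    ]), 'tcp_pos': array([ 0.2526, -0.5166,  0.2314]), 'orientation': array([ 0.1595,  0.6889,  0.1594, -0.6889]), 'wrist_force': array([-0.4006,  0.193 , -0.2065]), 'ft_torque': array([ 0.0343, -0.0098, -0.0125]), 'finger_gap': 0.08520423253671537}
```

View pics/top1.png

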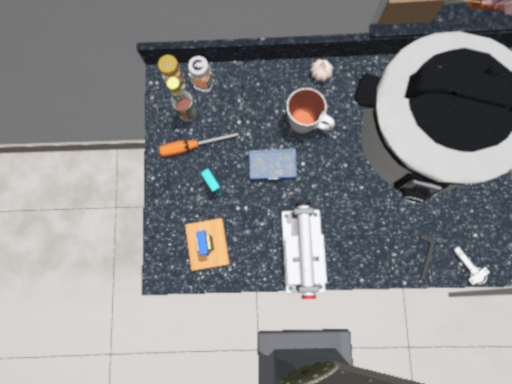

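View pics/side1.png

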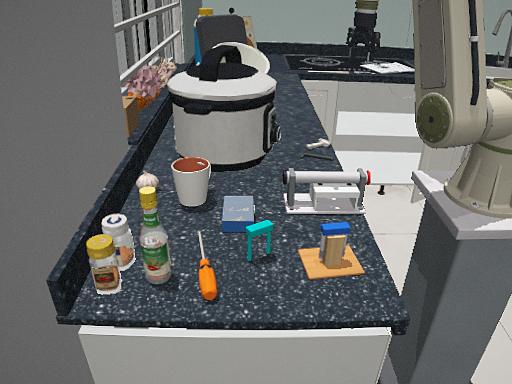

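The top picture shows the blue clamp on its post at about (203,243) and the mount at (304,250), with its red cap at the bottom end (309,295). The teal part at (210,181) is a look-alike. Next I'll measure their positions.

```bash
cat > s2.py <<'E'
from h import *
import pickle;P=pickle.load(open("P.pkl","rb"))
np.set_printoptions(precision=4,suppress=True)
t=P["top"];s=P["side"]
print("clamp tri",tri(t,(203.1,242.2),s,(335.8,233.9)))
print("clamp z.072",atz(t,(203.1,242.2),.072),atz(s,(335.8,233.9),.072))
print("post",atz(t,(203.1,243.6),0))
print("guide",atz(t,(303.7,251.9),.058),atz(s,(324.3,182.9),.058))
print("railtop",atz(t,(305.3,245.9),.089),atz(s,(325,171.1),.089))
print("mount",atz(t,(302.1,252.9),0),atz(s,(322.4,205.7),0))
def blob(p,lo,hi,box):
    im=cv2.cvtColor(p["pixels"],cv2.COLOR_BGR2HSV); m=cv2.inRange(im,lo,hi)
    k=np.zeros_like(m);x0,y0,x1,y1=box;k[y0:y1,x0:x1]=1;m=m*k
    ys,xs=np.nonzero(m);return np.c_[xs,ys]
b=blob(t,(105,150,60),(125,255,255),(190,220,225,270))
print("blue n",len(b))
for z in (.08,.088):
    W=np.array([atz(t,x,z) for x in b])[:,:2]
    r=cv2.minAreaRect((W*1000).astype(np.float32));print(z,r, W.mean(0))
for z in (.0,.006):
  f=blob(t,(8,100,80),(25,255,255),(180,210,235,275))
  W=np.array([atz(t,x,z) for x in f])[:,:2]
  print("foot",len(f),cv2.minAreaRect((W*1000).astype(np.float32)))
# base outline
o=models.outline_of("rail_mount",t)[0]; ys,xs=np.nonzero(o["pixels"]);print(o["conf"],xs.min(),xs.max(),ys.min(),ys.max())
for z in (0.008,):
  W=np.array([atz(t,x,z) for x in np.c_[xs,ys]])[:,:2]; print(cv2.minAreaRect((W*1000).astype(np.float32)))
for n,p,bx in(("t",t,(180,195,345,305)),("s",s,(270,150,390,290))):
    x0,y0,x1,y1=bx;cv2.imwrite(f"pics/{n}crop.png",cv2.resize(p["pixels"][y0:y1,x0:x1],None,fx=4.5 if n=="t" else 4.2,fy=4.5 if n=="t" else 4.2,interpolation=cv2.INTER_CUBIC))
E
python3 s2.py
```

```text
clamp tri (array([0.4704, 0.2757, 0.0692]), np.float64(0.003505564565878253))
clamp z.072 [0.4719 0.2748 0.072 ] [0.4698 0.2803 0.072 ]
post [0.4728 0.2849 0.    ]
guide [0.4449 0.0536 0.058 ] [0.4522 0.0462 0.058 ]
railtop [0.4566 0.0524 0.089 ] [0.4536 0.0458 0.089 ]
mount [0.4444 0.0523 0.    ] [0.4525 0.0548 0.    ]
blue n 84
0.08 ((469.8571472167969, 275.0407409667969), (45.8763313293457, 15.900012016296387), 6.525476932525635) [0.4704 0.2773]
0.088 ((469.4085693359375, 273.9071044921875), (45.48892593383789, 15.765737533569336), 6.52548360824585) [0.4699 0.2761]
foot 1444 ((472.3783264160156, 276.709228515625), (112.09137725830078, 91.81114196777344), 8.237977027893066)
foot 1444 ((472.0534362792969, 275.91552734375), (111.43669891357422, 91.27493286132812), 8.237966537475586)
0.55 282 325 202 298
((452.9454345703125, 50.27570724487305), (221.48770141601562, 93.71930694580078), 0.730011522769928)
```

View pics/tcrop.png

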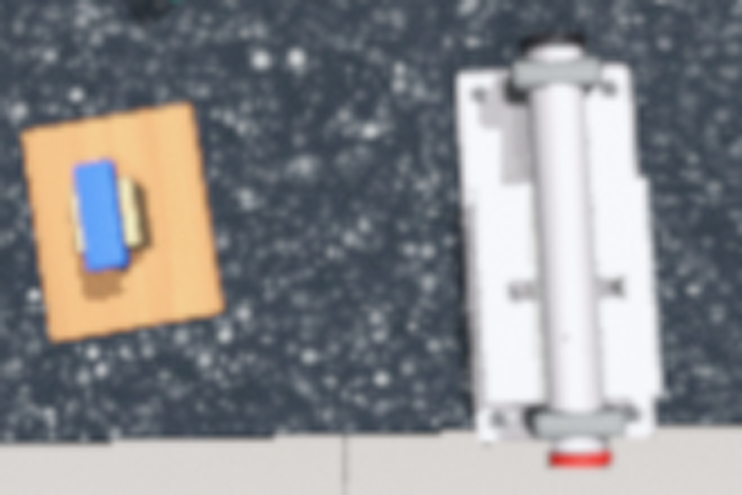

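View pics/scrop.png

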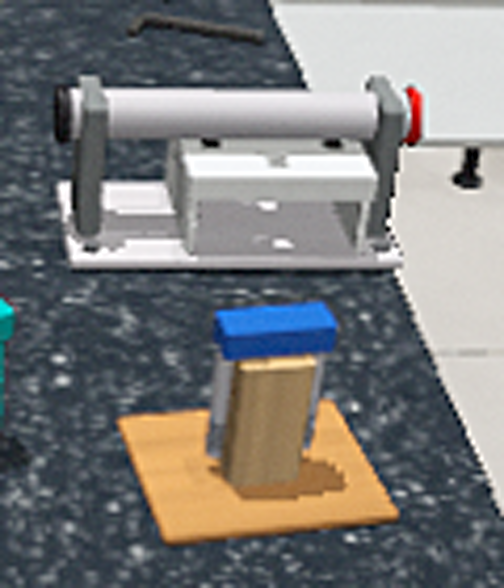

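```bash
cat > s3.py <<'E'
from h import *
import pickle;P=pickle.load(open("P.pkl","rb"))
np.set_printoptions(precision=4,suppress=True)
t=P["top"];s=P["side"]
T=lambda x,y:(180+(x+.5)/4.5-.5,195+(y+.5)/4.5-.5)
S=lambda x,y:(270+(x+.5)/4.2-.5,150+(y+.5)/4.2-.5)
c=[atz(t,T(*q),.008) for q in((458,70),(632,64),(655,435),(478,440))]
print("base corners",np.array(c)[:,:2],np.mean(c,0))
for a,b in((0,3),(1,2)): d=c[a]-c[b];print("len",np.linalg.norm(d),"yaw",np.degrees(np.arctan2(d[1],d[0])))
d=c[0]-c[1];print("w",np.linalg.norm(d),np.degrees(np.arctan2(d[1],d[0])))
for q in((522,290),(612,288)): print("slot top",atz(t,T(*q),.058))
print("slot side",atz(s,S(278,160),.058))
L=[(530,90),(540,408)];R=[(581,90),(604,408)]
for i in(0,1): print("rail mid",atz(t,np.mean([T(*L[i]),T(*R[i])],0),.075))
# bracket top corners side
for q in((176,155),(376,178),(362,140)): print("br side",atz(s,S(*q),.058))
for q in((640,178),(660,395),(470,180),(478,395)): print("br top",atz(t,T(*q),.058))
st=env.get_state();q=st["orientation"]
from scipy.spatial.transform import Rotation as R_
Rm=R_.from_quat([*q[1:],q[0]]).as_matrix();print(Rm)
# foot in side view
print("side base bottom-front corners",atz(s,S(72,265),0.0),atz(s,S(402,264),0.0))
print("side foot corners",[atz(s,S(*q),.006)[:2] for q in((117,420),(165,538),(398,515),(338,400))])
print("side crown bottom",[atz(s,S(*q),.072)[:2] for q in((224,358),(335,347))])
print("top foot corners",[atz(t,T(*q),.006)[:2] for q in((22,130),(190,102),(223,312),(50,340))])
E
python3 s3.py
python3 - <<'E'
import cv2,pickle
P=pickle.load(open("P.pkl","rb"));p=P["top"]["pixels"][225:290,280:335];cv2.imwrite("pics/z1.png",cv2.resize(p,None,fx=9,fy=9,interpolation=cv2.INTER_NEAREST))
E
```

```text
base corners [[0.5455 0.0968]
 [0.5459 0.0055]
 [0.3567 0.0051]
 [0.3562 0.0946]] [0.4511 0.0505 0.008 ]
len 0.1892932750066935 yaw 0.6936608325982541
len 0.18921430748887608 yaw 0.13349586482429396
w 0.0913236487476358 90.21331723776576
slot top [0.4298 0.0722 0.058 ]
slot top [0.4297 0.0283 0.058 ]
slot side [0.4289 0.0701 0.058 ]
rail mid [0.5257 0.0524 0.075 ]
rail mid [0.3739 0.0524 0.075 ]
br side [0.4855 0.0653 0.058 ]
br side [0.3779 0.09   0.058 ]
br side [0.3752 0.0447 0.058 ]
br top [0.4828 0.0115 0.058 ]
br top [0.3783 0.0082 0.058 ]
br top [0.4842 0.0953 0.058 ]
br top [0.3803 0.0959 0.058 ]
[[ 0.      0.4393 -0.8983]
 [-0.0002 -0.8983 -0.4393]
 [-1.      0.0002  0.    ]]
side base bottom-front corners [0.5423 0.0883 0.    ] [0.3533 0.0855 0.    ]
side foot corners [array([0.5332, 0.2405]), array([0.5208, 0.327 ]), array([0.4126, 0.3127]), array([0.4214, 0.2244])]
side crown bottom [array([0.4946, 0.2834]), array([0.4427, 0.2748])]
top foot corners [array([0.5212, 0.3281]), array([0.5332, 0.239 ]), array([0.4236, 0.2234]), array([0.412 , 0.3133])]
```

View pics/z1.png

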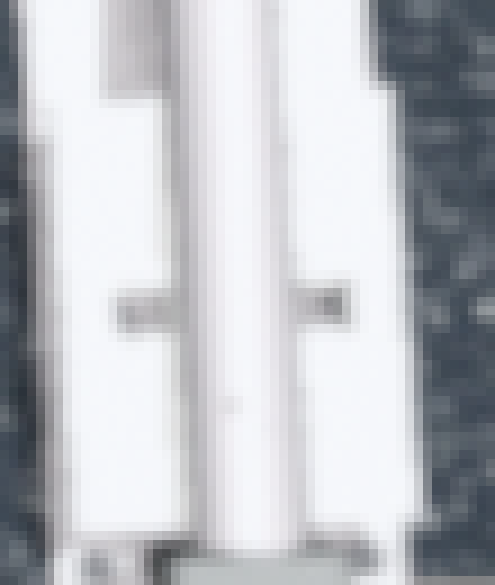

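The mount is centred at about (0.4505, 0.051) with its x axis along world −x. The slots show at x≈0.430 (zoom picture (145,308) and (320,303)), about 20 mm towards the red cap. The clamp is at about (0.4705, 0.276), its long axis at a yaw of about 7.8°.

servo_tool(
  moves=[
    [0, 0, 0, -0.179, -1],
    [0, 0, 0, -0.179, -1],
    [0, 0, 0, -0.179, -1],
    [0, 0, 0, -0.179, -1],
    [0, 0, 0, -0.179, -1],
    [0, 0, 0, -0.179, -1],
    [0, 0, 0, -0.179, -1],
    [0, 1.8, -4.2, 0, -1],
    [0, 1.8, -4.2, 0, -1],
    [0, 1.8, -4.2, 0, -1],
  ],
  grip_force=40,
)

```text
clock: 1.9
tcp_pos: [0.2891, -0.3832, 0.2313]
orientation: [0.533, 0.465, 0.533, -0.465]
wrist_force: [1.3, -0.8, 0.7]
finger_gap: 0.0852
```

servo_tool(
  moves=[
    [0, 1.8, -4.2, 0, -1],
    [0, 1.8, -4.2, 0, -1],
    [0, 1.8, -4.2, 0, -1],
    [0, 1.8, -4.2, 0, -1],
    [0, 1.8, -4.2, 0, -1],
    [0, 1.8, -4.2, 0, -1],
    [0, 1.8, -4.2, 0, -1],
    [0, 1.8, -4.2, 0, -1],
    [0, 1.8, -4.2, 0, -1],
    [0, 1.8, -4.2, 0, -1],
  ],
)

```text
clock: 3.15
tcp_pos: [0.4102, 0.0578, 0.2316]
orientation: [0.533, 0.465, 0.533, -0.464]
wrist_force: [1.0, 0.2, -0.8]
finger_gap: 0.0852
```

servo_tool(
  moves=[
    [0, 1.8, -4.2, 0, -1],
    [0, 1.8, -4.2, 0, -1],
    [0, 1.8, -4.2, 0, -1],
    [0, 1.8, -4.2, 0, -1],
    [0, 1.0, -2.4, 0, -1],
    [0, 0, 0, 0, -1],
    [2, 0, 0, 0, -1],
    [2, 0, 0, 0, -1],
    [0, 0, 0, 0, -1],
    [0, 0, 0, 0, -1],
  ],
)

```text
clock: 4.4
tcp_pos: [0.465, 0.2571, 0.1921]
orientation: [0.533, 0.465, 0.533, -0.465]
wrist_force: [-0.1, 0.5, 0.8]
finger_gap: 0.0854
```

servo_tool(
  moves=[
    [0, 0.8, -1.8, 0, -1],
    [2, 0, 0, 0, -1],
    [2, 0, 0, 0, -1],
    [2, 0, 0, 0, -1],
    [1, 0, 0, 0, -1],
    [0, 0, 0, 0, -1],
    [0, 0, 0, 0, -1],
    [0, 0, 0, 0, -1],
    [0, 0, 0, 0, -1],
    [0, 0, 0, 0, -1],
  ],
)

```text
clock: 5.65
tcp_pos: [0.4705, 0.2766, 0.1215]
orientation: [0.533, 0.465, 0.533, -0.464]
wrist_force: [-0.4, 0.3, -0.4]
finger_gap: 0.085
```

```bash
cat > look.py <<'E'
import sys;from h import *
import pickle
np.set_printoptions(precision=4,suppress=True)
k=sys.argv[1]
P={n:optics.read_camera(n) for n in("top","side")}
pickle.dump(P,open(f"P{k}.pkl","wb"))
boxes={"top":(180,195,345,305),"side":(270,100,430,290)}
a=[]
for n,p in P.items():
    x0,y0,x1,y1=boxes[n];im=cv2.resize(p["pixels"][y0:y1,x0:x1],None,fx=(400/(x1-x0)),fy=(400/(x1-x0)),interpolation=cv2.INTER_CUBIC)
    c=np.zeros((500,400,3),np.uint8);h=min(500,im.shape[0]);c[:h]=im[:h];a.append(c)
cv2.imwrite(f"pics/l{k}.png",np.hstack(a))
for n,p in P.items():
    print(n,[(np.round(r["location"],1),round(r["conf"],2)) for r in models.pinpoint("u_clamp",p)])
E
python3 look.py 2
```

```text
top [(array([207.7, 183.6]), 0.61), (array([203.1, 244.6]), 0.59), (array([304., 248.]), 0.54)]
side [(array([334.1, 232.9]), 0.91), (array([257. , 231.5]), 0.61)]
```

View pics/l2.png

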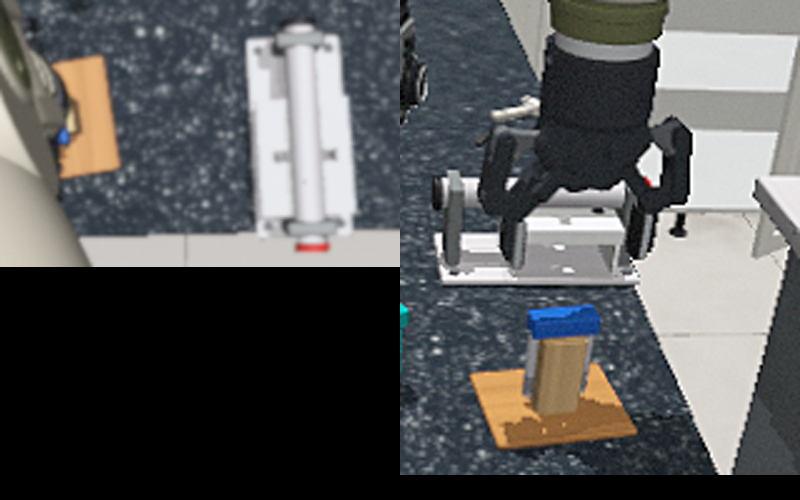

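```bash
python3 - <<'E'
from h import *
import pickle
p=pickle.load(open("P2.pkl","rb"))["side"]
X=proj(p,[[.4705,.2766,.1345],[.4705,.276,.088],[.4705,.276,.072]])
print((X-[270,100])*2.5+[400,0])
c,s=np.cos(.136),np.sin(.136)
print((proj(p,[[.4705+.0425*c,.2766+.0425*s,.1345],[.4705-.0425*c,.2766-.0425*s,.1345],[.4705+.026*c,.276+.026*s,.088],[.4705-.026*c,.276-.026*s,.088]])-[270,100])*2.5+[400,0])
E
```

```text
[[572.55320596 260.11913204]
 [565.00705151 313.69961325]
 [562.5361697  331.51787692]]
[[515.87074293 263.83157822]
 [627.77517703 256.47400691]
 [531.50734319 316.24790419]
 [598.00066728 311.16362457]]
```

The model and the side picture agree: predicted crown ends at columns 531/598, seen at 528/600. So I go down and grip.

servo_tool(
  moves=[
    [1.6, 0, 0, 0, -1],
    [1.6, 0, 0, 0, -1],
    [1.6, 0, 0, 0, -1],
    [1.5, 0, 0, 0, -1],
    [0, 0, 0, 0, -1],
    [0, 0, 0, 0, 1],
    [0, 0, 0, 0, 1],
    [0, 0, 0, 0, 1],
    [0, 0, 0, 0, 1],
    [0, 0, 0, 0, 1],
  ],
  grip_force=40,
)

```text
clock: 7.1
tcp_pos: [0.4719, 0.2771, 0.0594]
orientation: [0.534, 0.466, 0.532, -0.464]
wrist_force: [3.5, 1.0, 5.3]
finger_gap: 0.0511
```

servo_tool(
  moves=[
    [-0.5, 0, 0, 0, 1],
    [-1.5, 0, 0, 0, 1],
    [-2, 0, 0, 0, 1],
    [-2, 0, 0, 0, 1],
    [-2, 0, 0, 0, 1],
    [-2, 0, 0, 0, 1],
    [-2, 0, 0, 0, 1],
    [0, 0, 0, 0, 1],
    [0, 0, 0, 0, 1],
    [0, 0, 0, 0, 1],
  ],
)

```text
clock: 8.35
tcp_pos: [0.4693, 0.2762, 0.1769]
orientation: [0.533, 0.464, 0.533, -0.465]
wrist_force: [0.5, -0.5, -1.8]
finger_gap: 0.0515
```

```bash
sed -i 's/270,100,430,290/270,70,430,260/' look.py; python3 look.py 3; python3 -c "
from h import *;s=env.get_state();print(s['tcp_pos'],s['wrist_force'],s['joint_pos'])"
```

```text
top [(array([210.4, 184.2]), 0.68)]
side [(array([342.1, 180.1]), 0.91), (array([260.6, 233.1]), 0.78)]
[0.4699995  0.27643125 0.17769132] [-0.88172025 -0.10935385 -0.86362365] [ 3.84459136e-01  2.78281010e-01 -1.34544073e-01  1.15903953e+00
 -8.26881525e-05  1.81824942e+00]
```

View pics/l3.png

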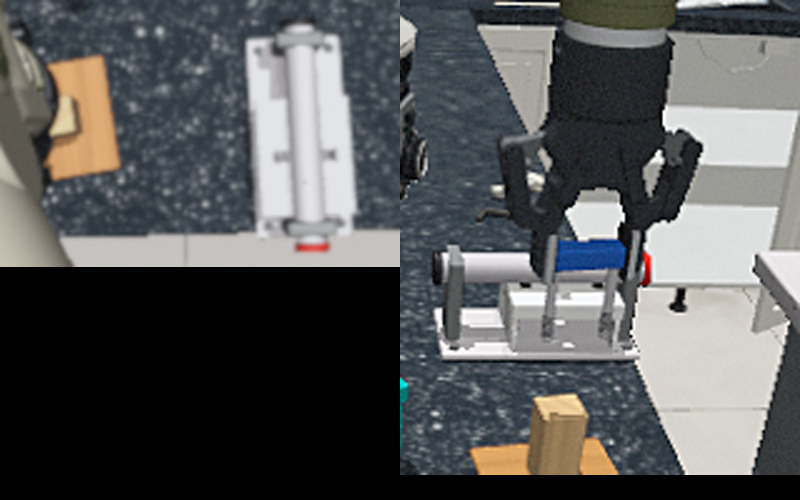

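The clamp is off the post, upright between the pads (crown at (590,255) in the side crop). Next I carry it to the rail and turn it.

servo_tool(
  moves=[
    [0, -1.2, 3.6, 0, 1],
    [0, -1.2, 3.6, 0, 1],
    [0, -1.2, 3.6, 0, 1],
    [0, -1.2, 3.6, 0, 1],
    [0, -1.2, 3.6, 0, 1],
    [0, -1.0, 3.8, 0, 1],
    [0, 0, 0, -0.18, 1],
    [0, 0, 0, -0.18, 1],
    [0, 0, 0, -0.18, 1],
    [0, 0, 0, -0.18, 1],
  ],
)

```text
clock: 9.8
tcp_pos: [0.4307, 0.051, 0.1783]
orientation: [0.663, 0.245, 0.663, -0.245]
wrist_force: [0.5, -0.2, 0.3]
finger_gap: 0.0514
```

servo_tool(
  moves=[
    [0, 0, 0, -0.18, 1],
    [0, 0, 0, -0.18, 1],
    [0, 0, 0, -0.18, 1],
    [0, 0, 0, -0.178, 1],
    [0, 0, 0, 0, 1],
    [0, 0, 0, 0, 1],
    [0, 0, 0, 0, 1],
    [0, 0, 0, 0, 1],
    [0, 0, 0, 0, 1],
    [0, 0, 0, 0, 1],
  ],
)

```text
clock: 11.05
tcp_pos: [0.4307, 0.051, 0.1783]
orientation: [0.707, -0.001, 0.707, 0.001]
wrist_force: [0.1, -0.1, -0.3]
finger_gap: 0.0513
```

```bash
python3 look.py 4; python3 -c "
from h import *;s=env.get_state();print(s['tcp_pos'],s['wrist_force'],s['joint_pos'])
from scipy.spatial.transform import Rotation as R_
q=s['orientation'];print(R_.from_quat([*q[1:],q[0]]).as_matrix())"
```

```text
top [(array([210.2, 180.7]), 0.52)]
side [(array([340. , 131.6]), 0.67), (array([258.4, 232.9]), 0.59), (array([204.9, 268.8]), 0.41)]
[0.43073625 0.05103532 0.17827389] [ 0.02544174  0.01503912 -0.97003248] [-6.74908678e-02  6.66644420e-02 -3.92309650e-01  1.11177299e+00
 -1.07153062e-04 -7.15981884e-02]
[[ 4.19093732e-05 -4.10730409e-03  9.99991564e-01]
 [-1.10230371e-04  9.99991559e-01  4.10730869e-03]
 [-9.99999993e-01 -1.10401575e-04  4.14562697e-05]]
```

View pics/l4.png

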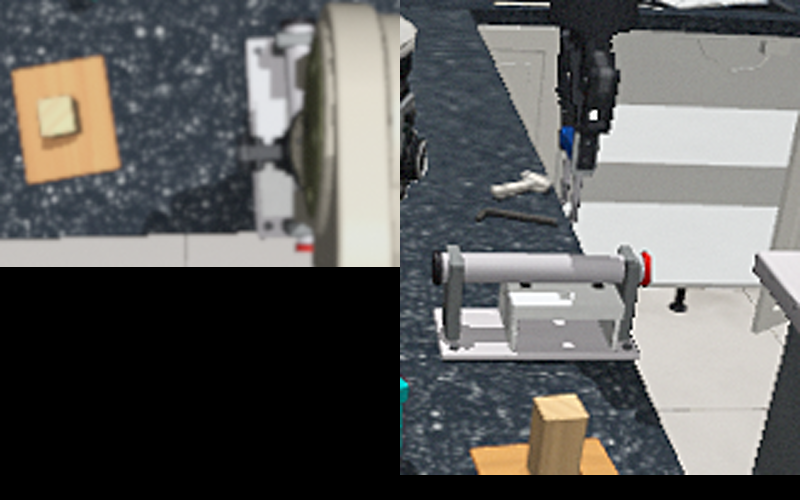

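```bash
python3 - <<'E'
from h import *
import pickle
np.set_printoptions(precision=4,suppress=True)
p=pickle.load(open("P4.pkl","rb"))["side"]
cv2.imwrite("pics/z4.png",cv2.resize(p["pixels"][105:165,320:370],None,fx=10,fy=10,interpolation=cv2.INTER_NEAREST))
x,y,z=.4307,.051,.1783
# predicted near-leg (y+22) centre line, crown corners for zero offset
q=proj(p,[[x,y+.022,z+.0135],[x,y+.022,z-.0465],[x+.01,y+.026,z+.0135],[x+.01,y+.026,z+.0295],[x-.01,y+.026,z+.0295],[x,y-.022,z-.0465]])
print((q-[320,105]+.5)*10)
E
```

```text
[[224.0423 296.7043]
 [193.6809 548.2268]
 [182.4247 302.3014]
 [190.3981 232.4285]
 [281.6254 234.5153]
 [157.2971 471.1203]]
```

View pics/z4.png

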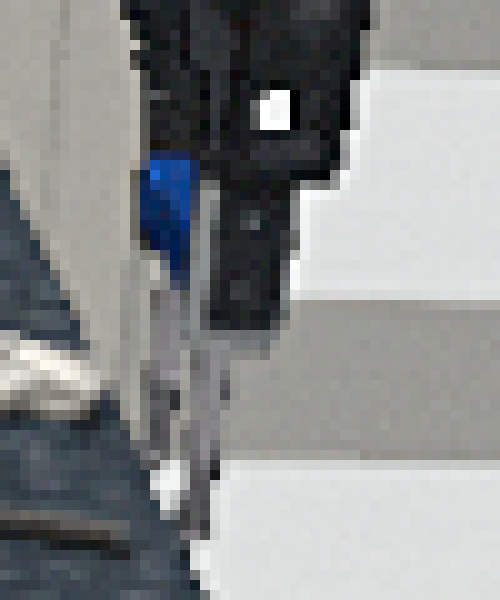

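```bash
python3 - <<'E'
from h import *
import pickle
np.set_printoptions(precision=4,suppress=True)
p=pickle.load(open("P.pkl","rb"))["side"]
cv2.imwrite("pics/z5.png",cv2.resize(p["pixels"][165:215,305:370],None,fx=10,fy=10,interpolation=cv2.INTER_NEAREST))
for x in(.4289,.43):
  y=.051
  q=proj(p,[[x+a*.005,y+.022+b*.006,.058] for a,b in((-1,-1),(1,-1),(1,1),(-1,1))]+[[x+a*.005,y+s*.022+b*.006,.008] for s in(1,) for a,b in((-1,-1),(1,-1),(1,1),(-1,1))])
  print((q-[305,165]+.5)*10)
E
```

```text
[[331.5909 226.1358]
 [289.5778 225.7211]
 [298.9136 250.0537]
 [341.3752 250.4524]
 [307.7627 409.8448]
 [266.7539 409.5922]
 [275.5621 435.2833]
 [316.9956 435.5166]]
[[326.9741 226.0901]
 [284.9507 225.6756]
 [294.2369 250.0099]
 [336.7092 250.4085]
 [303.256  409.8172]
 [262.2376 409.5642]
 [270.9989 435.2574]
 [312.4423 435.4911]]
```

View pics/z5.png

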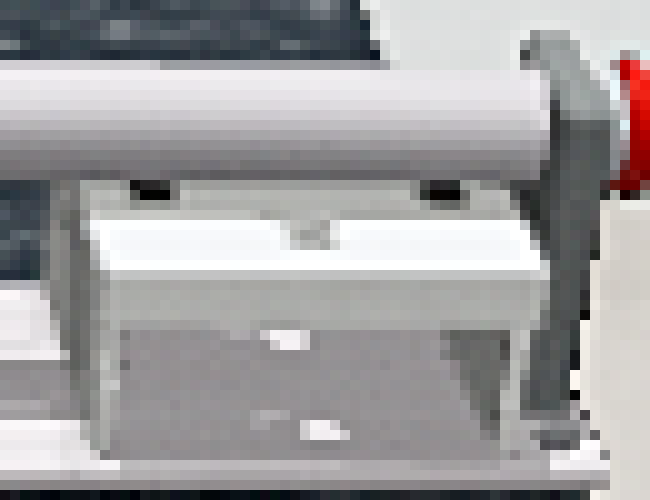

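servo_tool(
  moves=[
    [0, -0.05, -0.12, 0, 1],
    [1.2, 0, 0, 0, 1],
    [1.2, 0, 0, 0, 1],
    [1.2, 0, 0, 0, 1],
    [1.2, 0, 0, 0, 1],
    [1.0, 0, 0, 0, 1],
    [0.6, 0, 0, 0, 1],
    [0, 0, 0, 0, 1],
    [0, 0, 0, 0, 1],
    [0, 0, 0, 0, 1],
  ],
)

```text
clock: 12.5
tcp_pos: [0.4299, 0.0505, 0.1147]
orientation: [0.707, -0.002, 0.707, 0.001]
wrist_force: [0.4, -0.0, -0.9]
finger_gap: 0.0515
```

```bash
python3 - <<'E'
from h import *
np.set_printoptions(precision=4,suppress=True)
s=env.get_state();print(s['tcp_pos'],s['wrist_force'])
p=optics.read_camera("side")
cv2.imwrite("pics/z6.png",cv2.resize(p["pixels"][145:205,305:365],None,fx=10,fy=10,interpolation=cv2.INTER_NEAREST))
x,y,z=s['tcp_pos']
q=proj(p,[[x,y+.022,z+.0135],[x,y+.022,z-.0465],[x,y+.022,.058]]);print((q-[305,145]+.5)*10)
E
```

```text
[0.4299 0.0505 0.1147] [ 0.4042 -0.0033 -0.8601]
[[344.8748 161.991 ]
 [315.5308 398.2012]
 [310.6467 436.9946]]
```

View pics/z6.png

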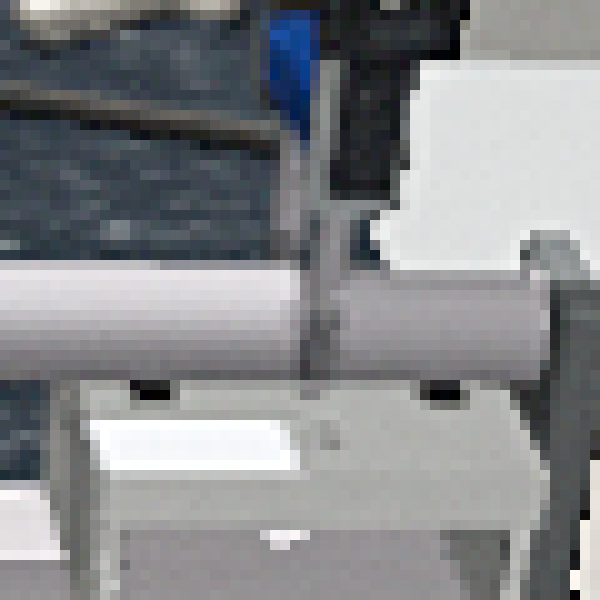

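servo_tool(
  moves=[
    [0.4, 0, -0.05, 0, 1],
    [0.4, 0, 0, 0, 1],
    [0.1, 0, 0, 0, 1],
    [0.1, 0, 0, 0, 1],
    [0.1, 0, 0, 0, 1],
    [0.1, 0, 0, 0, 1],
    [0.1, 0, 0, 0, 1],
    [0, 0, 0, 0, 1],
    [0, 0, 0, 0, 1],
    [0, 0, 0, 0, 1],
  ],
)

```text
clock: 13.8
tcp_pos: [0.4291, 0.0506, 0.1013]
orientation: [0.707, -0.002, 0.707, 0.001]
wrist_force: [-0.5, 0.3, -0.3]
finger_gap: 0.0511
```

servo_tool(
  moves=[
    [0.1, 0, 0, 0, 1],
    [0.1, 0, 0, 0, 1],
    [0.1, 0, 0, 0, 1],
    [0.05, 0, 0, 0, 1],
    [0, 0, 0, 0, 1],
    [0, 0, 0, 0, 1],
    [0, 0, 0, 0, 1],
    [0, 0, 0, 0, 1],
    [0, 0, 0, 0, 1],
    [0, 0, 0, 0, 1],
  ],
)

```text
clock: 15.05
tcp_pos: [0.429, 0.0505, 0.0978]
orientation: [0.707, -0.002, 0.707, 0.001]
wrist_force: [-0.0, 0.4, -0.7]
finger_gap: 0.0515
```

```bash
python3 - <<'E'
from h import *
np.set_printoptions(precision=4,suppress=True)
s=env.get_state();print(s['tcp_pos'],s['wrist_force'],s['ft_torque'])
p=optics.read_camera("side")
cv2.imwrite("pics/z7.png",cv2.resize(p["pixels"][145:205,305:365],None,fx=10,fy=10,interpolation=cv2.INTER_NEAREST))
E
```

```text
[0.429  0.0505 0.0978] [-0.0309  0.3973 -0.7117] [ 0.0566 -0.001  -0.0233]
```

View pics/z7.png

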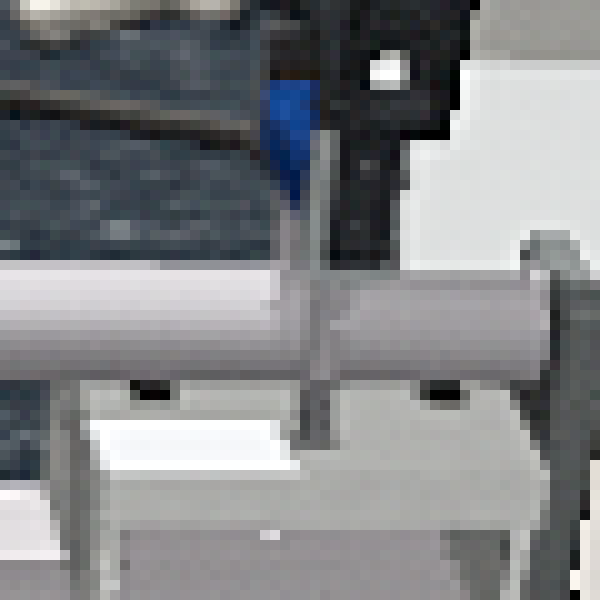

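The near leg now ends at about (317,447), right on the slot, and there is no force yet. I keep going down gently.

servo_tool(
  moves=[
    [0.1, 0, 0, 0, 1],
    [0.1, 0, 0, 0, 1],
    [0.1, 0, 0, 0, 1],
    [0, 0, 0, 0, 1],
    [0, 0, 0, 0, 1],
    [0, 0, 0, 0, 1],
    [0, 0, 0, 0, 1],
    [0, 0, 0, 0, 1],
    [0, 0, 0, 0, 1],
    [0, 0, 0, 0, 1],
  ],
)

```text
clock: 16.35
tcp_pos: [0.4292, 0.0505, 0.0951]
orientation: [0.707, -0.002, 0.707, 0.001]
wrist_force: [-1.2, -0.2, 4.6]
finger_gap: 0.0515
```

servo_tool(
  moves=[
    [0.1, 0, 0, 0, 1],
    [0.1, 0, 0, 0, 1],
    [0, 0, 0, 0, 1],
    [0, 0, 0, 0, 1],
    [0, 0, 0, 0, 1],
    [0, 0, 0, 0, 1],
    [0, 0, 0, 0, 1],
    [0, 0, 0, 0, 1],
    [0, 0, 0, 0, 1],
    [0, 0, 0, 0, 1],
  ],
)

```text
clock: 17.6
tcp_pos: [0.4294, 0.0505, 0.0929]
orientation: [0.707, -0.002, 0.707, 0.001]
wrist_force: [3.5, -0.7, 2.4]
finger_gap: 0.0512
```

servo_tool(
  moves=[
    [0, 0, 0.06, 0, 1],
    [0.1, 0, 0, 0, 1],
    [0.1, 0, 0, 0, 1],
    [0.1, 0, 0, 0, 1],
    [0, 0, 0, 0, 1],
    [0, 0, 0, 0, 1],
    [0, 0, 0, 0, 1],
    [0, 0, 0, 0, 1],
    [0, 0, 0, 0, 1],
    [0, 0, 0, 0, 1],
  ],
)

```text
clock: 18.85
tcp_pos: [0.429, 0.0506, 0.0894]
orientation: [0.707, -0.002, 0.708, 0.001]
wrist_force: [-0.3, 0.3, -3.9]
finger_gap: 0.0514
```

servo_tool(
  moves=[
    [0.1, 0, 0, 0, 1],
    [0.1, 0, 0, 0, 1],
    [0.1, 0, 0, 0, 1],
    [0.1, 0, 0, 0, 1],
    [0, 0, 0, 0, 1],
    [0, 0, 0, 0, 1],
    [0, 0, 0, 0, 1],
    [0, 0, 0, 0, 1],
    [0, 0, 0, 0, 1],
    [0, 0, 0, 0, 1],
  ],
)

```text
clock: 20.1
tcp_pos: [0.4298, 0.0505, 0.0858]
orientation: [0.707, -0.002, 0.707, 0.001]
wrist_force: [2.3, 0.7, -1.3]
finger_gap: 0.051
```

```bash
python3 - <<'E'
from h import *
np.set_printoptions(precision=4,suppress=True)
s=env.get_state();print(s['tcp_pos'],s['wrist_force'],s['ft_torque'])
p=optics.read_camera("side")
cv2.imwrite("pics/z8.png",cv2.resize(p["pixels"][150:215,300:370],None,fx=9,fy=9,interpolation=cv2.INTER_NEAREST))
E
```

```text
[0.4298 0.0505 0.0858] [ 2.2756  0.7165 -1.2723] [ 0.1739 -0.5429  0.0159]
```

View pics/z8.png

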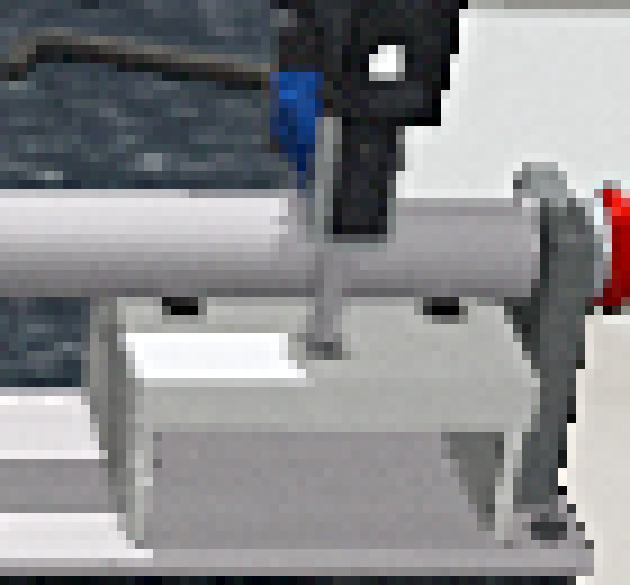

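The near leg passes into the slot at (325,345), and there is no more plunger resistance. I continue towards home.

servo_tool(
  moves=[
    [0.1, 0, 0.02, 0, 1],
    [0.1, 0, 0, 0, 1],
    [0.1, 0, 0, 0, 1],
    [0.1, 0, 0, 0, 1],
    [0.1, 0, 0, 0, 1],
    [0.1, 0, 0, 0, 1],
    [0, 0, 0, 0, 1],
    [0, 0, 0, 0, 1],
    [0, 0, 0, 0, 1],
    [0, 0, 0, 0, 1],
  ],
)

```text
clock: 21.4
tcp_pos: [0.4298, 0.0505, 0.0796]
orientation: [0.707, -0.002, 0.707, 0.001]
wrist_force: [2.9, 1.3, -1.4]
finger_gap: 0.0513
```

servo_tool(
  moves=[
    [0.1, 0, 0.04, 0, 1],
    [0.1, 0, 0, 0, 1],
    [0.1, 0, 0, 0, 1],
    [0.05, 0, 0, 0, 1],
    [0, 0, 0, 0, 1],
    [0, 0, 0, 0, 1],
    [0, 0, 0, 0, 1],
    [0, 0, 0, 0, 1],
    [0, 0, 0, 0, 1],
    [0, 0, 0, 0, 1],
  ],
)

```text
clock: 22.65
tcp_pos: [0.4301, 0.0505, 0.0763]
orientation: [0.707, -0.002, 0.707, 0.001]
wrist_force: [1.1, -0.1, 5.7]
finger_gap: 0.0514
```

servo_tool(
  moves=[
    [0.1, 0, 0, 0, 1],
    [0.1, 0, 0, 0, 1],
    [0, 0, 0, 0, 1],
    [0, 0, 0, 0, 1],
    [0, 0, 0, 0, 1],
    [0, 0, 0, 0, 1],
    [0, 0, 0, 0, 1],
    [0, 0, 0, 0, 1],
    [0, 0, 0, 0, 1],
    [0, 0, 0, 0, 1],
  ],
)

```text
clock: 23.9
tcp_pos: [0.4301, 0.0505, 0.0762]
orientation: [0.707, -0.002, 0.707, 0.001]
wrist_force: [-6.7, 0.6, 23.4]
finger_gap: 0.0511
```

It has come to a hard stop: z stayed at 0.0762 while the force rose to 23 N. I'll check it in a picture before letting go.

```bash
python3 - <<'E'
from h import *
np.set_printoptions(precision=4,suppress=True)
s=env.get_state();print(s['tcp_pos'],s['wrist_force'],s['ft_torque'])
p=optics.read_camera("side")
cv2.imwrite("pics/z9.png",cv2.resize(p["pixels"][150:215,300:370],None,fx=9,fy=9,interpolation=cv2.INTER_NEAREST))
E
```

```text
[0.4301 0.0505 0.0762] [-6.6802  0.5601 23.4486] [ 0.19    1.2019 -0.0863]
```

View pics/z9.png

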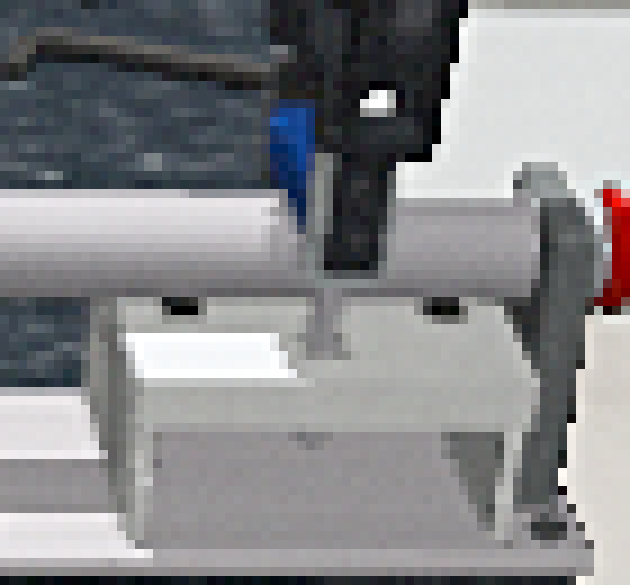

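The crown sits on the rail and a leg tip shows below the bracket plate at (312,437). I ease the push, open the gripper and rise.

servo_tool(
  moves=[
    [-0.15, 0, 0, 0, 1],
    [0, 0, 0, 0, -1],
    [0, 0, 0, 0, -1],
    [0, 0, 0, 0, -1],
    [0, 0, 0, 0, -1],
    [0, 0, 0, 0, -1],
    [-0.5, 0, 0, 0, -1],
    [-1, 0, 0, 0, -1],
    [-1, 0, 0, 0, -1],
    [-1.5, 0, 0, 0, -1],
  ],
)

```text
clock: 25.2
tcp_pos: [0.4302, 0.0505, 0.1166]
orientation: [0.707, -0.002, 0.707, 0.001]
wrist_force: [0.1, 0.7, -0.2]
finger_gap: 0.0856
```

servo_tool(
  moves=[
    [-3, 0, 0, 0, -1],
    [-3, 0, 0, 0, -1],
    [-3, 0, 0, 0, -1],
    [0, -3, 0, 0, -1],
    [0, -4, 0, 0, -1],
    [0, -4, 0, 0, -1],
    [0, -4, 0, 0, -1],
    [0, -4, 0, 0, -1],
    [0, -3, 0, 0, -1],
    [0, 0, 0, 0, -1],
  ],
)

```text
clock: 26.45
tcp_pos: [0.4314, -0.1713, 0.2065]
orientation: [0.707, -0.001, 0.707, 0.0]
wrist_force: [0.7, -0.4, 0.0]
finger_gap: 0.0855
```

```bash
cat > s4.py <<'E'
from h import *
import pickle
np.set_printoptions(precision=4,suppress=True)
s=env.get_state();print(s['tcp_pos'],s['wrist_force'],s['finger_gap'])
P={n:optics.read_camera(n) for n in("top","side")};pickle.dump(P,open("PF.pkl","wb"))
a=cv2.resize(P["side"]["pixels"][135:215,300:370],(420,480),interpolation=cv2.INTER_NEAREST)
b=cv2.resize(P["top"]["pixels"][220:300,275:335],(360,480),interpolation=cv2.INTER_NEAREST)
cv2.imwrite("pics/zF.png",np.hstack([a,b]))
for n,p in P.items(): print(n,[(np.round(r["location"],1),round(r["conf"],2)) for r in models.pinpoint("u_clamp",p)])
x,y=.4301,.0505
C=[[x+i*.01,y+j*.026,z] for z in(.089,.105) for i,j in((-1,-1),(1,-1),(1,1),(-1,1))]
print("side",(proj(P["side"],C)-[300,135]+.5)*6);print("top",(proj(P["top"],C)-[275,220]+.5)*6)
print(proj(P["side"],[[x,y,.089]]),proj(P["top"],[[x,y,.089]]))
E
python3 s4.py
```

```text
[ 0.4314 -0.1713  0.2065] [ 0.7271 -0.4474  0.0024] 0.08545092919964978
top [(array([212.5, 182.4]), 0.8), (array([305.9, 258.3]), 0.52)]
side [(array([336.1, 171. ]), 0.69), (array([258.1, 232.6]), 0.57)]
side [[226.8562 197.4302]
 [177.5505 196.7513]
 [201.0152 255.1143]
 [252.6465 255.7324]
 [231.3136 160.9483]
 [181.6421 160.2019]
 [205.5372 217.2275]
 [257.5738 217.9201]]
top [[269.1337 260.3383]
 [265.8073 203.1308]
 [119.287  207.0595]
 [121.9722 264.1591]
 [274.8494 260.0251]
 [271.4404 201.8266]
 [122.3686 205.8224]
 [125.1138 263.9086]]
[[335.2105 172.0934]] [[306.8254 258.4322]]
```

View pics/zF.png

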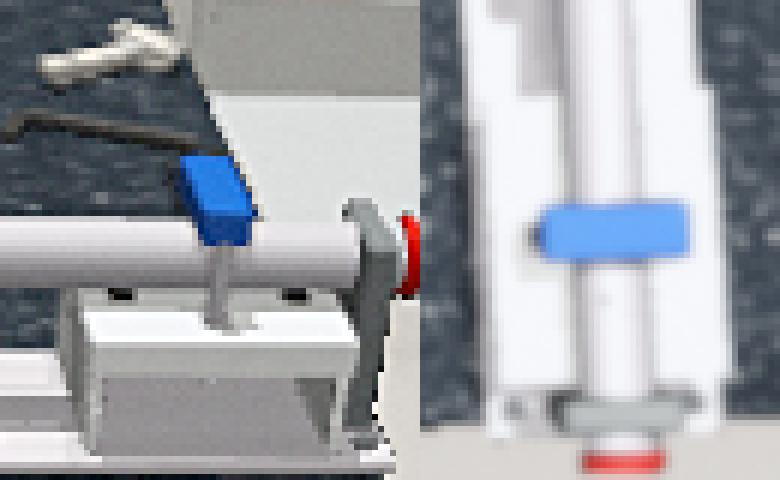

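```bash
cat > s5.py <<'E'
from h import *
import pickle,sys
np.set_printoptions(precision=2,suppress=True)
P=pickle.load(open("PF.pkl","rb"));p=P["side"];t=P["top"]
cv2.imwrite("pics/zG.png",cv2.resize(p["pixels"][150:215,300:370],None,fx=9,fy=9,interpolation=cv2.INTER_NEAREST))
def mask(p,box):
    m=cv2.inRange(cv2.cvtColor(p["pixels"],cv2.COLOR_BGR2HSV),(100,120,60),(128,255,255));k=np.zeros_like(m);x0,y0,x1,y1=box;k[y0:y1,x0:x1]=255;return m&k
m=mask(p,(325,155,350,180))
def render(p,x,y,z,yaw=0):
    c,s=np.cos(yaw),np.sin(yaw)
    C=[[x+a*.01*c-b*.026*s,y+a*.01*s+b*.026*c,z+h] for h in(0,.016) for a in(-1,1) for b in(-1,1)]
    return cv2.convexHull(proj(p,C).astype(np.float32))[:,0]
def cover(poly,shape=(384,512)):
    im=np.zeros(shape,np.uint8);cv2.fillConvexPoly(im,np.round((poly+.5)*8*16-8).astype(int)[:,None] if 0 else np.round((poly)*16).astype(np.int32)[:,None],255,cv2.LINE_AA,4);return im/255.
from scipy.optimize import minimize
mt=mask(t,(285,245,325,272))
for nm,pp,mm in(("side",p,m),("top",t,mt)):
    ys,xs=np.nonzero(mm);print(nm,len(xs),xs.min(),xs.max(),ys.min(),ys.max(),render(pp,.4301,.0505,.089).min(0),render(pp,.4301,.0505,.089).max(0))
f=lambda v:((cover(render(p,v[0],v[1],v[2]))-m/255.)**2).sum()+((cover(render(t,v[0],v[1],v[2]))-mt/255.)**2).sum()
r=minimize(f,[.430,.0505,.089],method="Nelder-Mead",options=dict(initial_simplex=[[.430,.0505,.089],[.434,.0505,.089],[.430,.0555,.089],[.430,.0505,.096]]))
print(r.x*1000,r.fun)
for z in(.085,.087,.089,.091,.093,.095,.097):
    g=minimize(lambda v:((cover(render(p,v[0],v[1],z))-m/255.)**2).sum(),[.430,.0505],method="Nelder-Mead",options=dict(initial_simplex=[[.43,.05],[.434,.05],[.43,.056]]));print(z,g.x*1000,g.fun)
# rail silhouette in side at x=.46 : row range
th=np.linspace(0,2*np.pi,400)
for yy in(.0505,.0485):
  q=proj(p,np.c_[np.full(400,.46),yy+.014*np.cos(th),.075+.014*np.sin(th)]);c=int(round(q[:,0].mean()));print(yy,c,q[:,1].min(),q[:,1].max())
print(p["pixels"][165:192,c].mean(1).astype(int),165)
E
python3 s5.py
```

```text
side 152 329 342 160 175 [329.09 161.2 ] [342.43 177.12]
top 189 295 318 254 262 [294.38 253.14] [320.31 263.53]
[429.6   50.85  90.98] 131.7022991157247
0.085 [426.38  32.57] 30.189880815071124
0.087 [427.44  36.75] 31.301914648212225
0.089 [428.46  40.45] 33.2166397539408
0.091 [430.46  45.37] 35.1517262591311
0.093 [430.63  49.07] 36.53722414455979
0.095 [431.32  54.  ] 38.76901191849289
0.097 [432.7   55.65] 42.27586312956555
0.0505 322 171.33515404812536 183.24320795754693
0.0485 322 170.96496442886945 182.85164846205194
[ 91  67  69  93  63  41 156 239 232 226 218 202 187 162 144 127 116 102
 117 118 154 196 253 249 246 248 254] 165
```

View pics/zG.png

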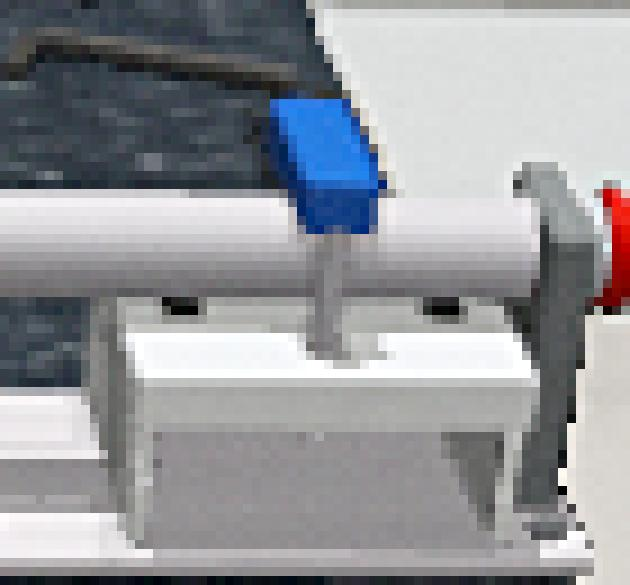

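The pictures leave about 2–3 mm of doubt about the crown's height, although the finger height at the hard stop agrees with home. I'll settle it by touching the crown's top with shut fingers: at home it should be at z≈0.105. A light push there would also seat it.

servo_tool(
  moves=[
    [0, 3, -0.1, 0, 1],
    [0, 4, 0, 0, 1],
    [0, 4, 0, 0, 1],
    [0, 4, 0, 0, 1],
    [0, 4, 0, 0, 1],
    [0, 3.2, 0, 0, 1],
    [0, 0, 0, 0, 1],
    [2, 0, 0, 0, 1],
    [2, 0, 0, 0, 1],
    [2, 0, 0, 0, 1],
  ],
)

```text
clock: 27.9
tcp_pos: [0.4291, 0.0523, 0.1454]
orientation: [0.707, -0.002, 0.707, 0.001]
wrist_force: [-0.2, -0.6, 0.6]
finger_gap: -0.0
```

servo_tool(
  moves=[
    [1, 0, 0, 0, 1],
    [1, 0, 0, 0, 1],
    [0.5, 0, 0, 0, 1],
    [0.3, 0, 0, 0, 1],
    [0, 0, 0, 0, 1],
    [0, 0, 0, 0, 1],
    [0, 0, 0, 0, 1],
    [0, 0, 0, 0, 1],
    [0, 0, 0, 0, 1],
    [0, 0, 0, 0, 1],
  ],
)

```text
clock: 29.15
tcp_pos: [0.4292, 0.0526, 0.1178]
orientation: [0.707, -0.002, 0.707, 0.001]
wrist_force: [-0.5, 0.4, -0.1]
finger_gap: -0.0001
```

servo_tool(
  moves=[
    [0.3, -0.2, 0.1, 0, 1],
    [0.2, 0, 0, 0, 1],
    [0.2, 0, 0, 0, 1],
    [0.1, 0, 0, 0, 1],
    [0.1, 0, 0, 0, 1],
    [0.1, 0, 0, 0, 1],
    [0, 0, 0, 0, 1],
    [0, 0, 0, 0, 1],
    [0, 0, 0, 0, 1],
    [0, 0, 0, 0, 1],
  ],
)

```text
clock: 30.4
tcp_pos: [0.4303, 0.0506, 0.1078]
orientation: [0.707, -0.002, 0.707, 0.001]
wrist_force: [0.1, -0.1, 0.4]
finger_gap: 0.0001
```

servo_tool(
  moves=[
    [0.1, 0, 0, 0, 1],
    [0.1, 0, 0, 0, 1],
    [0.1, 0, 0, 0, 1],
    [0, 0, 0, 0, 1],
    [0, 0, 0, 0, 1],
    [0, 0, 0, 0, 1],
    [0, 0, 0, 0, 1],
    [0, 0, 0, 0, 1],
    [0, 0, 0, 0, 1],
    [0, 0, 0, 0, 1],
  ],
)

```text
clock: 31.65
tcp_pos: [0.4305, 0.0504, 0.105]
orientation: [0.707, -0.002, 0.707, 0.001]
wrist_force: [-0.1, -0.9, 5.6]
finger_gap: 0.0
```

servo_tool(
  moves=[
    [0.12, 0, 0, 0, 1],
    [0, 0, 0, 0, 1],
    [0, 0, 0, 0, 1],
    [0, 0, 0, 0, 1],
    [0, 0, 0, 0, 1],
    [0, 0, 0, 0, 1],
    [0, 0, 0, 0, 1],
    [0, 0, 0, 0, 1],
    [0, 0, 0, 0, 1],
    [0, 0, 0, 0, 1],
  ],
)

```text
clock: 32.9
tcp_pos: [0.4306, 0.0505, 0.1048]
orientation: [0.708, -0.002, 0.707, 0.001]
wrist_force: [-3.1, -0.6, 14.3]
finger_gap: -0.0002
```

servo_tool(
  moves=[
    [-0.5, 0, 0, 0, 1],
    [-2, 0, 0, 0, 1],
    [-3, 0, 0, 0, 1],
    [-3, 0, 0, 0, 1],
    [-2, 0, 0, 0, 1],
    [0, -4, 0, 0, 1],
    [0, -5, 0, 0, 1],
    [0, -5, 0, 0, 1],
    [0, -4, 0, 0, 1],
    [0, 0, 0, 0, 1],
  ],
)

```text
clock: 34.15
tcp_pos: [0.4308, -0.1315, 0.2079]
orientation: [0.707, 0.0, 0.707, 0.0]
wrist_force: [0.2, 0.6, -0.6]
finger_gap: 0.0001
```

```bash
python3 s4.py|head -4; python3 s5.py | head -3
```

```text
[ 0.4308 -0.1315  0.2079] [ 0.1538  0.6019 -0.6019] 0.0001180039941979136
top [(array([307.3, 256.6]), 0.78), (array([209.8, 183.5]), 0.55)]
side [(array([256.5, 231.7]), 0.56), (array([333.4, 171.1]), 0.48)]
side [[226.8562 197.4302]
side 148 330 342 161 175 [329.09 161.2 ] [342.43 177.12]
top 191 295 318 254 262 [294.38 253.14] [320.31 263.53]
[429.74  50.47  89.2 ] 133.27650903498656
```

View pics/zF.png

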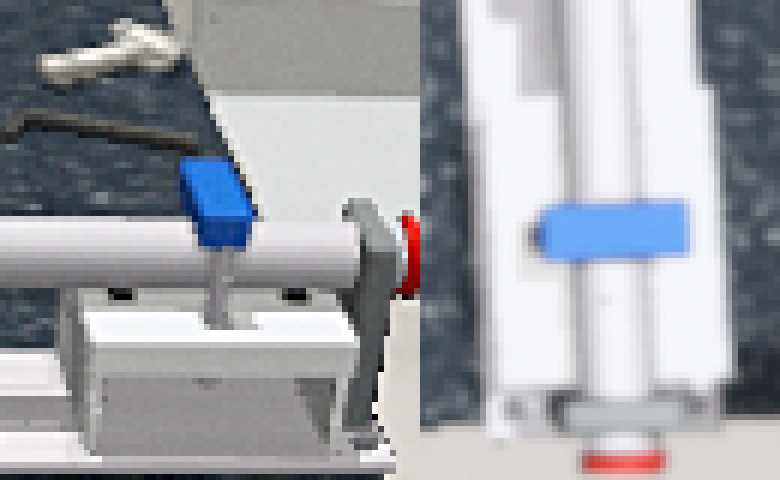

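The crown stopped hard at 0.1048 under 14 N. It is square to the rail, and the leg tip shows clearly under the plate at (205,382). The two-camera fit puts the underside at z=0.0892. Handing in.

```bash
python3 -c "
from workcell import order;print(order.hand_in())"
```

```text
the job is handed in; nothing more can be done
None
```

I took the U-clamp off its post, passed its legs around the rail and through both bracket slots, and pressed it home. I then let go and handed the job in at about 34 s; no verdict was reported.

- **Fit:** The slots were about 20 mm from the rail's middle, towards the red cap. The legs entered without touching the bracket's top. I felt about 5 N at the plungers. The hard stop held at a fixed height while the push rose to 23 N, the highest reading I saw, at the end of a move.
- **Check that disagreed:** After I let go, the side picture alone suggested the crown might sit 2–3 mm high. I pressed its top with shut fingers and it stopped at z = 0.105 m, which is the home height. It moved only 0.2 mm more under 14 N, and in the picture afterwards it sat slightly lower.
- **Last checks:** A fit to both pictures put the underside at 0.0892 m (home is 0.089 m) and the centre about 21 mm from the rail's middle, inside the 27 mm limit. The crown looks square to the rail and a leg tip shows below the bracket. The gripper is well clear.
- **Not measured:** I did not check the screwdriver, screw box and mug again at the end, but the arm never worked near them.

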